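Turn the bath ball's dish to the drying louvres

ROBOT

A 6-joint arm with a two-finger parallel gripper is mounted at the origin on a cart in front of the work surface, level with it; the furniture and walls round the work are solid. World frame = base frame: x ahead of the robot, y to its left, z up, the work surface at z = 0. Lengths are in m, angles in rad, forces in N, time in s.
With the tool pointing down it reaches from about 0.25 to 0.725 m from the base axis. Payload 4 kg.
Tool frame: the origin (TCP) lies between the finger pads; the fingertips stand 8 mm ahead of it and the grasp point (between the pads) lies 11 mm behind it; z points along the fingers, y is the line along which they close (so a half turn about z gives the same grasp; the last joint's range is limited). The gripper opens to 85 mm and grips with 20 to 120 N. Pads are 22 mm wide; open, the fingers measure 114 mm over their backs; the gripper's body (76 mm by 85 mm) begins 54 mm behind the grasp point. The pads swing forward as they close: fully open they stand 13 mm farther back than shut.
Start: joints at [1.117, 0.241, 0.005, 1.335, 0, 1.571], TCP at [0.219, 0.449, 0.239] pointing down, gripper open.
Joint ranges: [-2.72, 2.72], [-1.05, 1.87], [-1.09, 1.28], [-1.99, 2.15], [-1.42, 1.44], [-3.14, 3.14]. Speed limits (rad/s): [2.79, 2.79, 3.14, 3.14, 3.14, 3.14].

INTERFACE

Orientations are given as a unit quaternion [x, y, z, w].
In Python, from workcell import status, viewer, bot gives the robot as it stands.
- The arm moves only by the tool servo_tool, never from a script. Its argument "commands" is a list of rows, each a list of 5 numbers: the finger opening in mm, from 0 to 85.4, then the shift along the tool's x, y, z in mm, then the turn about the tool's z in rad. A call has 1 to 20 rows; each row shifts and turns the commanded pose from where the row before left it, along the tool's axes as they then stand; what a row does not reach is not made up. A row lasts 1/8 s, in which the tool goes at most 62.5 mm and 10.7 degrees, less where a joint would pass 70% of its speed; a pose out of reach is approached as far as the arm can. A call is refused whole if a number of a shift passes 62.5 or a number of a turn 0.188, either way. A call with a gripper value outside its range is refused whole. The fingers move at their own pace and stop on an object; the grip force is fixed at half the most. Time passes only in rows, so rows that do not move let the fingers close. It gives the time, the measured TCP pose, the force, the opening and the grip force at its end, in the units of the state.
- status.get_obs(): the state, without advancing time (a new reading comes with each control period).
- viewer.camera(name): name is "scene" or "top" or "wrist"; returns (picture, depth): 384x512x3 uint8, red, green, blue; 384x512 float32, m along the optical axis (not along the pixel's ray), 0 where there is no reading.
- viewer.get_calibration(name): a dict with "camera_matrix" (3x3 intrinsics, pixels), "R" (3x3) and "t" (3): a world point X has camera coordinates R X + t; the wrist camera has in their place "T_tool_cam" (4x4, takes a point from camera to tool coordinates, whose origin is the TCP and whose axes are the flange's). Camera axes: x right, y down, z forward; pixel columns grow to the right and rows downward; lengths in m; the calibration is good to about 2 mm. A picture is of the moment at which its call begins: read the wrist's pose just before it. get_calibration takes no time and is no camera call.
- bot.job_done(): hands the job in; it is judged then, once.
Trained networks look in the newest picture that a camera, given by its name, has taken for a name from the list of things; names that differ only in an ending like _2 or _b are one class to them, and where a whole thing is asked for, a point or a joint stands for the part that bears it (a point fixed in the world has none). Each returns a list of dicts, best first, with "p" (0 to 1); they miss things now and then, are a little off and sometimes report something else, mostly with a low value. They report only what shows in the picture. A call takes as long as a camera call. They do not tell look-alikes from the thing itself.
- viewer.masks_of(camera, label): "mask" (384x512 bool, what is visible of it) and "pixel" ([row, column] in pixels, amid what is visible of it).
- viewer.spot_point(camera, label): "pixel" ([row, column] in pixels: a listed point, or the origin of a listed thing).
The state is a dict: "clock": time; "joint_pos": joint angles; "joint_vel": joint speeds; "tau": joint torques, N m; "eef_pos": TCP position; "tool_rot": TCP orientation; "ft_force": force on the tool from outside, world axes, zero at the start; "ft_torque": the same for the moment, N m; "grip_width": finger opening in m; "grasp_force": force on a finger pad.
Only numpy, scipy, OpenCV 4.12 (cv2) and the standard library are available. Lean on these libraries where they do the work, as an engineer would, in place of code of your own. Each camera call takes 0.05 s, during which the arm holds its last target. There are 200 camera calls.

TASK

The bath ball still has a damp side, next to the red tab of its dish. Push the little drying cabinet's louvred door shut until its catch snaps home, so that the warm air comes out through the louvres; then pick the dish up by its arched handle, turn it a quarter turn so that the red tab points straight at the louvres, and finish holding it there, still, a few centimetres above the bench, its middle squarely in front of the middle of the shut door and about 14 cm from it. Keep the dish level and the ball in its middle all the while, and leave the other things where they stand.

Things in the scene. Friction and masses are not known exactly. Their poses are not given: they have to be found in the camera images.
- dryer: white drying cabinet standing fixed on the bench, 140 deep x 240 wide x 165 high; origin at the centre of its underside, its x axis points from its front into its depth (away from the robot), y to its left as seen by the robot. Its place and heading vary
- door (a joint): louvred door, hinged upright on the cabinet's left front edge (seen by the robot), 236 wide, 14 to 162 above the bench, 14 thick; 0 = shut, grows in rad as the right edge swings out to the robot; starts 0.6 to 1.1. Swings freely to about 0.08, where a ball catch resists with a few N; pushed past 0.03 it snaps in and stays at 0 (hard stop). A knob, 20 dia, stands 20 off it by the free edge, 45 up
- door_hinge (a point): point on the door's hinge line, 88 above the bench, in the plane of the door's inner face
- door_push (a point): point on the door's outer face, 206 from the hinge and 30 from the free edge, 130 above the bench: a good place to push. The point's x axis points through the door from its outer to its inner face
- louvre (a point): middle of the louvres on the outer face of the shut door, 90 above the bench, fixed to the cabinet (it does not swing with the door); axes as those of the cabinet
- dish: white round dished plate, 150 dia, 27 high at the rim, 0.3 kg, with an arched handle over it; origin at the centre of its underside, x axis towards the red tab, y along the arch. Its hollow is a shallow cone, 7 degrees steep, in which the ball settles at the middle. It starts standing on the bench with the tab roughly to the robot's right
- dish_grip (a point): centre of the wooden grip on top of the dish's arched handle, 108 above the dish's underside, straight above the dish's middle; the grip is 64 long (along the dish's y), 16 wide (x) and 18 high, and free all round; its underside is about 47 above the ball's top
- dish_tab (a point): the red tab, 22 x 22, on the dish's rim, 86 from the dish's middle along its x axis, 23 above its underside
- dish_mid (a point): middle of the dish's hollow, 8 above its underside
- ball_center (a point): centre of the loose yellow bath ball, 44 dia, 60 g, that lies in the dish's hollow
- oil_bottle: tall clear bottle of yellow oil with a white cap, 60 x 58 x 180, origin at the centre of its underside; leave alone
- mica_pot: small round pot with a white lid, 73 dia x 65, origin at the centre of its underside; leave alone
- soap_stamp: turned wooden soap stamp, 39 dia x 60, origin at the centre of its underside; leave alone
There are look-alikes about, which are no part of the job. Leave any turquoise look-alike of the dish alone.

How it is judged:
By the outcome, as a careful person would: the job done as asked, in the order asked, and still so for the second after the job is handed in, while the arm keeps its last pose, push and grip.
It also fails if it takes over 64 s, if anything falls off the work surface, if the arm or the gripper's body presses on something with over 40 N, if the wrist force passes 120 N, or if a joint passes its speed limit or range.

## Working session

There is one attempt and no reset: what is moved stays moved. The work goes in short steps, Python scripts to look and compute and a tool call to move; the robot and the scene stay as the last step left them, time stands still between calls to the robot, and variables do not carry over. Pictures are saved under pics/ and viewed, at most 10 in all, crops included, and the job is handed in when it is done.

Besides the shell and the picture viewer there is one more tool, called after ">>>" in YAML: its name, and indented under it one key for each argument. servo_tool: Moves the arm, as the interface text tells. Its arguments: {"type":"object","properties":{"commands":{"type":"array"}},"required":["commands"]}

```bash
mkdir -p pics; cat > h.py <<'E'
import numpy as np,cv2
from workcell import status,viewer,bot
from scipy.spatial.transform import Rotation as Rn
def cam(n):
    o=status.get_obs(); im,d=viewer.camera(n); return o,im,d
def cal(n,o=None):
    c=viewer.get_calibration(n);K=np.array(c["camera_matrix"])
    if "R" in c: R=np.array(c["R"]);t=np.array(c["t"]); return K,R.T,-R.T@t
    T=np.array(c["T_tool_cam"]);Rt=Rn.from_quat(o["tool_rot"]).as_matrix()
    return K,Rt@T[:3,:3],Rt@T[:3,3]+np.array(o["eef_pos"])
def world(n,px,z,o=None):
    K,R,t=cal(n,o);px=np.atleast_2d(px).astype(float);z=np.atleast_1d(z)
    r=np.linalg.inv(K)@np.c_[px[:,1],px[:,0],np.ones(len(px))].T
    return (R@(r*z)).T+t
def plane(n,px,h,o=None):
    K,R,t=cal(n,o);r=R@np.linalg.inv(K)@np.array([px[1],px[0],1.]);return t+r*(h-t[2])/r[2]
def cloud(n,d,o=None):
    r,c=np.mgrid[:384,:512];return world(n,np.c_[r.ravel(),c.ravel()],d.ravel(),o).reshape(384,512,3)
def save(f,im): cv2.imwrite("pics/"+f,cv2.cvtColor(im,cv2.COLOR_RGB2BGR))
E
python3 - <<'E'
from h import *
ims=[]
for n in("scene","top"):
    o,im,d=cam(n); save(n+"0.png",im); np.savez(n+"0.npz",im=im,d=d)
    print(n,cal(n)[2].round(2))
    for l in("dish","dryer","door","oil_bottle","mica_pot","soap_stamp"):
        for r in viewer.masks_of(n,l):
            P=cloud(n,d)[r["mask"]&(d>0)]
            print(l,round(r["p"],2),np.round(r["pixel"]),P.min(0).round(3) if len(P) else 0,P.max(0).round(3) if len(P) else 0)
    for l in("dish_grip","dish_tab","ball_center","door_hinge","door_push","louvre","dish"):
        print(l,[(round(r["p"],2),np.round(r["pixel"],1)) for r in viewer.spot_point(n,l)])
print(status.get_obs())
E
```

```text
scene [-0.3  -0.5   0.66]
dish 0.83 [201. 126.] [ 0.056 -0.007 -0.002] [0.582 0.621 0.309]
dish 0.59 [239. 282.] [ 0.403 -0.216 -0.002] [ 0.69  -0.031  0.119]
dryer 0.96 [170. 229.] [ 0.439  0.048 -0.003] [0.842 0.485 0.169]
dryer 0.44 [243. 286.] [ 0.403 -0.215 -0.002] [ 0.681 -0.027  0.119]
door 0.75 [187. 197.] [ 0.439  0.11  -0.001] [0.83  0.499 0.165]
oil_bottle 0.63 [211. 368.] [ 0.616 -0.36   0.004] [ 0.839 -0.293  0.183]
mica_pot 0.91 [260. 387.] [ 0.475 -0.439 -0.002] [ 0.644 -0.368  0.069]
mica_pot 0.38 [243. 284.] [ 0.403 -0.216 -0.002] [ 0.684 -0.029  0.119]
soap_stamp 0.78 [296. 367.] [ 0.326 -0.413 -0.001] [ 0.419 -0.372  0.062]
dish_grip [(0.95, array([211.7, 279.1])), (0.76, array([183.3, 117.9]))]
dish_tab [(0.66, array([249.5, 305. ])), (0.55, array([213.6, 138. ]))]
ball_center [(0.72, array([236.9, 280.2]))]
door_hinge [(0.61, array([167.9, 190.1]))]
door_push [(0.58, array([186.6, 197.1]))]
louvre []
dish [(0.93, array([241.7, 275.5])), (0.48, array([230.2, 364.9]))]
top [ 0.38 -0.02  1.35]
dish 0.82 [204. 295.] [ 0.41  -0.211 -0.001] [ 0.553 -0.05   0.123]
dish 
[... 944 characters left out ...]
 126.7]))]
{'clock': 1.4, 'joint_pos': array([1.11699913e+00, 2.40631172e-01, 5.02194398e-03, 1.33522943e+00,
       1.04267941e-05, 1.57077456e+00]), 'joint_vel': array([-0.00137697,  0.00028338, -0.0010364 , -0.0006428 , -0.00164992,
       -0.00017879]), 'tau': array([-1.48011381e-04, -3.72212648e+01,  2.52685136e+01,  1.31947963e-03,
       -6.43123280e-05,  1.72849332e-05]), 'eef_pos': array([0.21918728, 0.44939432, 0.23929927]), 'tool_rot': array([ 2.24946099e-01,  9.74371209e-01, -1.94513901e-05, -9.84160041e-06]), 'ft_force': array([-1.00417687, -0.25362187,  0.37114249]), 'ft_torque': array([0.0194058 , 0.00364413, 0.04983411]), 'grasp_force': 0.0, 'grip_width': 0.08537744953488777}
```

View pics/scene0.png

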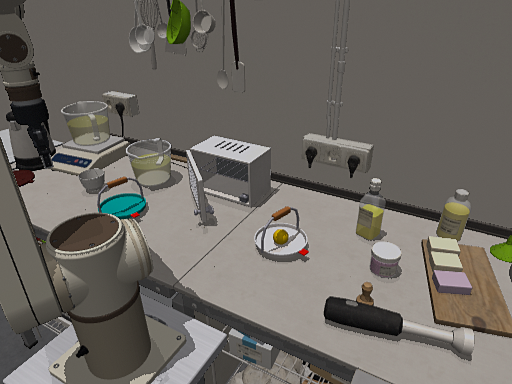

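View pics/top0.png

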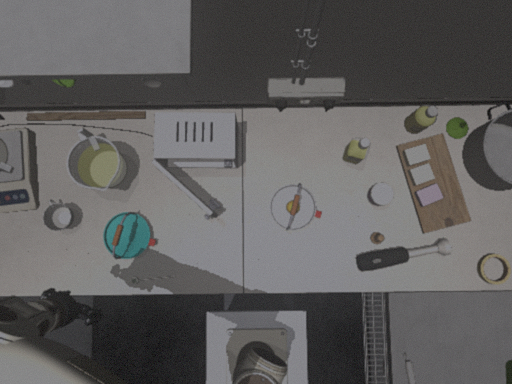

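The scene picture shows two dishes. In the top picture the white one, with the yellow ball and red tab, is at (205,293), and the turquoise look-alike is at (234,127). The white one with the ball fits. The cabinet is at (143,194), with its door open to about (210,215). Next I'll measure, and confirm the dish in a crop.

```bash
python3 - <<'E'
from h import *
z=np.load("top0.npz");im,d=z["im"],z["d"];P=cloud("top",d)
X,Y,Z=P[...,0],P[...,1],P[...,2]
hsv=cv2.cvtColor(im,cv2.COLOR_RGB2HSV).astype(int)
m=(Z>.15)&(Z<.185)&(X>.4)&(X<.86)&(Y>.03)&(Y<.36)
n,lab,st,ce=cv2.connectedComponentsWithStats(m.astype(np.uint8))
for i in range(1,n):
    if st[i,4]>30: 
        q=P[lab==i]; print(i,st[i],np.median(q[:,2]).round(4),cv2.minAreaRect(q[:,:2].astype(np.float32)*1000))
        print(np.int32(cv2.boxPoints(cv2.minAreaRect(q[:,:2].astype(np.float32)*1000))).tolist())
# dish
D=(X>.36)&(X<.6)&(Y>-.25)&(Y<0)
red=D&((hsv[...,0]<6)|(hsv[...,0]>174))&(hsv[...,1]>190)&(hsv[...,2]>110)
n,lab,st,ce=cv2.connectedComponentsWithStats(red.astype(np.uint8))
for i in range(1,n):
    if st[i,4]>5: print("red",st[i],ce[i],plane("top",ce[i][::-1],.025))
g=D&(Z>.1)&(Z<.13); q=P[g]; print("grip",g.sum(),np.median(q,0),cv2.minAreaRect(q[:,:2].astype(np.float32)*1000))
rim=D&(Z>.018)&(Z<.035); q=P[rim]; print("rim",cv2.minEnclosingCircle(q[:,:2].astype(np.float32)*1000),rim.sum(), cv2.fitEllipse(cv2.convexHull(q[:,:2].astype(np.float32)*1000)))
zs=np.load("scene0.npz");ims=zs["im"]
a=cv2.resize(im[130:260,90:350],None,fx=3,fy=3,interpolation=cv2.INTER_CUBIC);save("crop.png",a)
E
```

```text
1 [188  81  55   7 240] 0.1682 ((841.3822631835938, 111.07465362548828), (6.019679546356201, 161.0584716796875), 0.23691770434379578)
[[838, 191], [838, 30], [844, 30], [844, 191]]
2 [131  83  17   5  59] 0.1673 ((842.2404174804688, 338.42913818359375), (42.32954788208008, 2.9748666286468506), 87.63805389404297)
[[839, 317], [842, 317], [844, 359], [841, 359]]
3 [159  82  11   6  37] 0.1643 ((842.5076904296875, 266.8125305175781), (31.36163330078125, 3.309475898742676), 87.8353271484375)
[[840, 251], [843, 251], [844, 282], [841, 282]]
4 [ 151  112   85  103 4209] 0.1661 ((609.9847412109375, 178.6480712890625), (243.88014221191406, 306.4916076660156), 86.17398834228516)
[[448, 67], [754, 46], [771, 290], [465, 310]]
grip 154 [ 0.4815594  -0.12278817  0.11633713] ((481.5762634277344, -122.82785034179688), (16.193571090698242, 122.05133056640625), 73.70425415039062)
rim ((478.8691101074219, -131.96876525878906), 84.31239318847656) 569 ((480.35943603515625, -129.459228515625), (145.80899047851562, 166.6403045654297), 166.24520874023438)
```

View pics/crop.png

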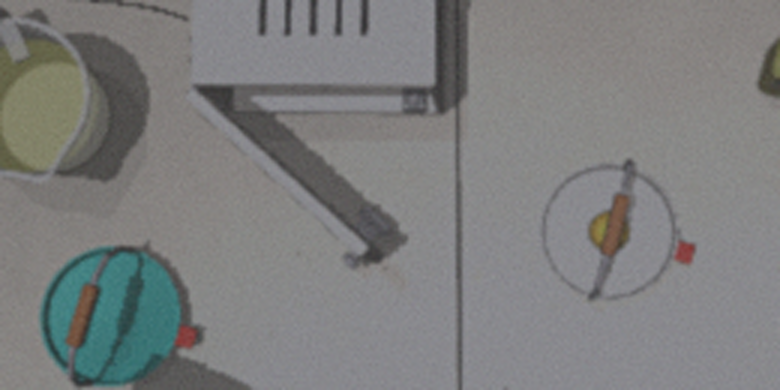

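The crop confirms it: the white dish with the ball is at crop (610,230), its tab at (685,252) and its grip at (617,222). The other dish is turquoise, so I leave it.

```bash
python3 - <<'E'
from h import *
z=np.load("top0.npz");im,d=z["im"],z["d"];P=cloud("top",d)
X,Y,Z=P[...,0],P[...,1],P[...,2]
hsv=cv2.cvtColor(im,cv2.COLOR_RGB2HSV).astype(int)
D=(X>.36)&(X<.6)&(Y>-.25)&(Y<0)
r,g,b=[im[...,i].astype(int) for i in range(3)]
red=D&(r-np.maximum(g,b)>50)&(abs(g-b)<25)
px=np.argwhere(red&(Y<-.18));tab=plane("top",px.mean(0),.025);print("tab",len(px),tab)
br=D&(Z>.1)&(r-b>25);q=P[br];print("grip",br.sum(),q.mean(0),cv2.fitLine(q[:,:2].astype(np.float32),1,0,.01,.01).ravel())
al=D&(Z>.06);q=P[al];L=cv2.fitLine(q[:,:2].astype(np.float32),1,0,.01,.01).ravel();print("arch",L,np.ptp(q,0),(q.max(0)+q.min(0))/2)
c=plane("top",np.argwhere(br).mean(0),.117);v=tab-c;print("yaw tab",np.arctan2(v[1],v[0]),np.linalg.norm(v[:2]),"yaw grip-90",np.arctan2(L[1],L[0])-np.pi/2)
# edges of cabinet and door
top=(Z>.15)&(Z<.185)&(X<.83)&(Y>.03)&(Y<.36)
c0=top&(X>.63);q=P[c0][:,:2]
rect=cv2.minAreaRect(q.astype(np.float32)*1000);print("cab",rect,cv2.boxPoints(rect).round().tolist())
dr=top&(X<.60);q=P[dr][:,:2];print("door",dr.sum(),np.median(P[dr][:,2]),cv2.fitLine(q.astype(np.float32),1,0,.01,.01).ravel(),q[q[:,0].argmin()],q[q[:,0].argmax()],q[q[:,1].argmin()])
# scan columns for the front edge
for y in(.1,.14,.18,.22,.26,.28):
    s=top&(abs(Y-y)<.004);x=np.sort(X[s]);j=np.flatnonzero(np.diff(x)>.012);print(y,x.min().round(4),x.max().round(4),[(x[k].round(4),x[k+1].round(4)) for k in j])
E
```

```text
tab 26 [ 0.45865667 -0.20386904  0.025     ]
grip 108 [ 0.47007611 -0.11170316  0.24340029] [ 0.72679675 -0.68685263  0.461651   -0.10199482]
arch [ 0.71735525 -0.6967076   0.37807152 -0.02151536] [0.17601218 0.12407366 1.29085835] [ 0.46607737 -0.08355195  0.70786995]
yaw tab -2.0200295594920226 0.05773326758037127 yaw grip-90 -2.341594
cab ((693.84814453125, 173.69943237304688), (241.54771423339844, 129.53143310546875), 89.28221130371094) [[628.0, 54.0], [757.0, 52.0], [760.0, 294.0], [631.0, 295.0]]
door 407 0.16324834857677573 [0.9387149  0.3446945  0.50127405 0.19798726] [0.00602306 0.06070669] [0.59994662 0.27224191] [0.05489953 0.03039851]
0.1 0.6173 0.7566 []
0.14 0.4592 0.7574 [(np.float64(0.4796), np.float64(0.6167))]
0.18 0.4971 0.7571 [(np.float64(0.5185), np.float64(0.618))]
0.22 0.5333 0.7574 [(np.float64(0.5535), np.float64(0.6175))]
0.26 0.5666 0.759 [(np.float64(0.5893), np.float64(0.6194))]
0.28 0.5871 0.7578 []
```

```bash
python3 - <<'E'
from h import *
z=np.load("top0.npz");im,d=z["im"],z["d"];P=cloud("top",d);P[d<=0]=9
X,Y,Z=P[...,0],P[...,1],P[...,2]
r,g,b=[im[...,i].astype(int) for i in range(3)]
D=(X>.36)&(X<.6)&(Y>-.25)&(Y<0)&(Z<.14)
red=D&(r-np.maximum(g,b)>50)&(abs(g-b)<25)
px=np.argwhere(red&(Y<-.18));tab=plane("top",px.mean(0),.025);print("tab",len(px),tab)
br=D&(Z>.1)&(r-b>25);q=P[br];c=q.mean(0);print("grip",br.sum(),c,cv2.minAreaRect(q[:,:2].astype(np.float32)*1000))
al=D&(Z>.06);q=P[al];L=cv2.fitLine(q[:,:2].astype(np.float32),1,0,.01,.01).ravel();print("arch",L,(q.max(0)+q.min(0))/2)
v=tab-c;print("yaw tab",np.arctan2(v[1],v[0]),np.linalg.norm(v[:2]),"yaw arch",np.arctan2(L[1],L[0])-np.pi/2)
ba=D&(r-b>40)&(g-b>25)&(Z<.07)&(Z>.015);q=P[ba];print("ball",ba.sum(),np.median(q,0))
top=(Z>.15)&(Z<.185)&(X<.83)&(Y>.03)&(Y<.36)
F=[];B=[]
for y in np.arange(.07,.285,.008):
    s=top&(abs(Y-y)<.004)&(X>.61);F.append((X[s].min(),y));B.append((X[s].max(),y))
for E in(F,B):
    E=np.array(E,np.float32);l=cv2.fitLine(E,cv2.DIST_HUBER,0,.01,.01).ravel();print("edge",l,"yaw",np.arctan2(-l[0]*np.sign(l[1]),abs(l[1])))
for x in np.arange(.64,.75,.03):
    s=top&(abs(X-x)<.004);print(x.round(2),Y[s].min(),Y[s].max())
dr=top&(X<.60)&(X>.4)&(Y>.09);q=P[dr][:,:2].astype(np.float32);l=cv2.fitLine(q,cv2.DIST_HUBER,0,.01,.01).ravel();print("door",dr.sum(),l,np.arctan2(l[1],l[0]),cv2.minAreaRect(q*1000),cv2.boxPoints(cv2.minAreaRect(q*1000)).round().tolist())
E
```

```text
tab 26 [ 0.45865667 -0.20386904  0.025     ]
grip 97 [ 0.48050965 -0.12193067  0.11753547] ((481.5794982910156, -122.53978729248047), (15.0589599609375, 60.01137161254883), 73.4331283569336)
arch [ 0.9589023  -0.28373656  0.47660807 -0.12133287] [ 0.48183605 -0.12317953  0.09266713]
yaw tab -1.8314301130132415 0.08480240962447606 yaw arch -1.858485
ball 42 [ 0.48337637 -0.11079718  0.04682558]
edge [0.01593375 0.99987304 0.6175458  0.17559999] yaw -0.015934424
edge [0.01040042 0.99994594 0.7573544  0.174     ] yaw -0.010400609
0.64 0.05581547249388569 0.29518060375817345
0.67 0.05380491581146178 0.292177315418672
0.7 0.0534006881254879 0.29293521733350275
0.73 0.0528664736158166 0.29046377148231334
door 361 [0.6729348  0.73970187 0.52706116 0.2024461 ] 0.8326272 ((529.27783203125, 205.1138916015625), (222.3092041015625, 14.198885917663574), 47.60487747192383) [[449.0, 128.0], [460.0, 118.0], [609.0, 282.0], [599.0, 292.0]]
```

```bash
cat >> h.py <<'E'
def rows(pts):
    "tool-frame shifts (mm) along world waypoints from the measured pose, orientation kept"
    o=status.get_obs();R=Rn.from_quat(o["tool_rot"]).as_matrix();p=np.array(o["eef_pos"])
    for q in pts:
        q=np.array(q);s=R.T@(q-p)*1000;n=int(np.ceil(max(abs(s))/60));print(n,"x",(s/n).round(1).tolist(),"->",q.round(3));p=q
E
python3 - <<'E'
from h import *
w=-.014
H=np.array([.6875,.174])+np.array([[np.cos(w),-np.sin(w)],[np.sin(w),np.cos(w)]])@[-.07,.118];print(H)
def C(th,off=.030,r=.203):
    a=th-w; u=np.array([-np.sin(a),-np.cos(a)]);n=np.array([np.cos(a),-np.sin(a)])
    return np.r_[H+r*u-off*n,.135]
rows([[.40,.21,.239],[.41,.20,.135],C(.724,.045)]+[C(t) for t in(.65,.5,.35,.25,.18,.12,.08,.05,.02)])
E
```

```text
[0.61915881 0.2929684 ]
5 x [-53.5, -27.2, 0.1] -> [0.4   0.21  0.239]
2 x [-6.7, -2.3, 52.0] -> [0.41  0.2   0.135]
1 x [-47.1, -7.0, -0.0] -> [0.449 0.173 0.135]
1 x [-28.4, -10.0, 0.0] -> [0.47  0.152 0.135]
1 x [-29.5, -8.6, 0.0] -> [0.493 0.131 0.135]
1 x [-30.5, -4.0, -0.0] -> [0.519 0.114 0.135]
1 x [-20.5, -0.1, -0.0] -> [0.537 0.105 0.135]
1 x [-14.3, 1.1, -0.0] -> [0.551 0.1   0.135]
1 x [-12.2, 1.8, -0.0] -> [0.562 0.096 0.135]
1 x [-8.1, 1.6, -0.0] -> [0.57  0.094 0.135]
1 x [-6.0, 1.4, -0.0] -> [0.576 0.092 0.135]
1 x [-6.0, 1.6, -0.0] -> [0.582 0.091 0.135]
```

>>> servo_tool:
  commands:
    - [0, -53.5, -27.2, 0, 0]
    - [0, -53.5, -27.2, 0, 0]
    - [0, -53.5, -27.2, 0, 0]
    - [0, -53.5, -27.2, 0, 0]
    - [0, -53.5, -27.2, 0, 0]
    - [0, -6.7, -2.3, 52, 0]
    - [0, -6.7, -2.3, 52, 0]
    - [0, 0, 0, 0, 0]

```text
clock: 2.4
eef_pos: [0.407, 0.1978, 0.1321]
tool_rot: [0.226, 0.974, -0.003, -0.004]
ft_force: [-0.2, -0.3, 0.4]
grip_width: -0.0004
grasp_force: 0.0
```

>>> servo_tool:
  commands:
    - [0, -24, -4, 0, 0]
    - [0, -23, -3, 0, 0]
    - [0, -14, -5, 0, 0]
    - [0, -14, -5, 0, 0]
    - [0, -15, -4, 0, 0]
    - [0, -15, -4, 0, 0]
    - [0, -15, -2, 0, 0]
    - [0, -15, -2, 0, 0]
    - [0, -10, 0, 0, 0]
    - [0, -10, 0, 0, 0]
    - [0, -7, 0.5, 0, 0]
    - [0, -7, 0.5, 0, 0]
    - [0, 0, 0, 0, 0]

```text
clock: 4.03
eef_pos: [0.5501, 0.1005, 0.1353]
tool_rot: [0.225, 0.974, -0.0, 0.0]
ft_force: [-0.1, 0.2, -1.2]
grip_width: 0.0001
grasp_force: 0.0
```

>>> servo_tool:
  commands:
    - [0, -6, 1, 0, 0]
    - [0, -6, 1, 0, 0]
    - [0, -5, 1, 0, 0]
    - [0, -4, 1, 0, 0]
    - [0, -3, 0.7, 0, 0]
    - [0, -3, 0.7, 0, 0]
    - [0, -2, 0.5, 0, 0]
    - [0, -2, 0.5, 0, 0]
    - [0, 0, 0, 0, 0]

```text
clock: 5.15
eef_pos: [0.5812, 0.0923, 0.1353]
tool_rot: [0.225, 0.974, -0.0, 0.001]
ft_force: [0.2, 0.6, -0.9]
grip_width: -0.0004
grasp_force: 0.0
```

```bash
python3 - <<'E'
from h import *
for n in ("top","scene"):
    o,im,d=cam(n); save(n+"1.png",im); P=cloud(n,d);P[d<=0]=9
    X,Y,Z=P[...,0],P[...,1],P[...,2]
    m=(X>.45)&(X<.625)&(Y>.1)&(Y<.3)&(Z>.1 if n=="scene" else (Z>.145)&(Z<.17))
    if n=="top":
        for y in(.13,.15,.18,.21,.24,.27):
            s=m&(abs(Y-y)<.004);print(y,X[s].min() if s.any() else 0)
E
```

```text
0.13 0
0.15 0
0.18 0
0.21 0.6011708638779734
0.24 0.6022514274941397
0.27 0.6034543781799384
```

>>> servo_tool:
  commands:
    - [0, -2, 0.6, 0, 0]
    - [0, -2, 0.6, 0, 0]
    - [0, 0, 0, 0, 0]

```text
clock: 5.62
eef_pos: [0.5848, 0.092, 0.1353]
tool_rot: [0.225, 0.974, 0.0, 0.0]
ft_force: [-0.3, -0.6, -0.8]
grip_width: -0.0001
grasp_force: 0.0
```

>>> servo_tool:
  commands:
    - [0, -2, 0.8, 0, 0]
    - [0, 0, 0, 0, 0]

```text
clock: 5.88
eef_pos: [0.5864, 0.0919, 0.1352]
tool_rot: [0.225, 0.974, -0.0, -0.0]
ft_force: [-1.1, 0.1, -0.4]
grip_width: 0.0001
grasp_force: 0.5
```

>>> servo_tool:
  commands:
    - [0, -1.5, 0.7, 0, 0]
    - [0, -1.5, 0.7, 0, 0]
    - [0, 0, 0, 0, 0]

```text
clock: 6.25
eef_pos: [0.5866, 0.0919, 0.1351]
tool_rot: [0.225, 0.974, -0.001, -0.003]
ft_force: [-9.2, 1.0, 6.1]
grip_width: 0.0
grasp_force: 4.9
```

```bash
python3 - <<'E'
from h import *
o,im,d=cam("scene");print(o["ft_force"]);a=cv2.resize(im[110:250,150:310],None,fx=4,fy=4,interpolation=cv2.INTER_CUBIC);save("c2.png",a)
E
```

```text
[-9.16837308  0.9725862   6.12230751]
```

View pics/c2.png

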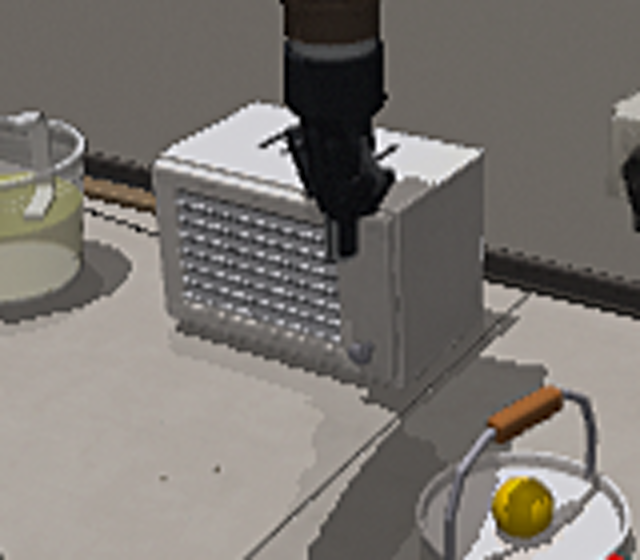

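The crop shows the door flush with the cabinet front, with the fingers against it at (340,240). I'll press a little harder to make sure the catch is home.

>>> servo_tool:
  commands:
    - [0, -1.5, 0.7, 0, 0]
    - [0, -1, 0.5, 0, 0]
    - [0, 0, 0, 0, 0]

```text
clock: 6.68
eef_pos: [0.5867, 0.092, 0.1351]
tool_rot: [0.225, 0.974, -0.001, -0.006]
ft_force: [-16.9, 0.3, 9.9]
grip_width: -0.0001
grasp_force: 8.4
```

>>> servo_tool:
  commands:
    - [0, 15, -7, 0, 0]
    - [0, 30, -14, -30, 0.1]
    - [60, 30, -14, -50, 0.1]
    - [60, 0, 0, 0, 0]

```text
clock: 7.18
eef_pos: [0.5114, 0.0973, 0.2202]
tool_rot: [0.321, 0.947, 0.002, 0.004]
ft_force: [1.1, -0.7, 0.6]
grip_width: 0.0358
grasp_force: 0.0
```

```bash
python3 - <<'E'
from h import *
o,im,d=cam("top");P=cloud("top",d);P[d<=0]=9
print(o["joint_pos"].round(3),o["tool_rot"].round(3))
X,Y,Z=P[...,0],P[...,1],P[...,2]
F=[]
for y in np.arange(.06,.295,.008):
    s=(abs(Y-y)<.004)&(X>.55)&(X<.65)&(Z>.145)&(Z<.18)
    if s.any(): F.append((X[s].min(),y))
F=np.array(F,np.float32);print(F.round(4).tolist());l=cv2.fitLine(F,cv2.DIST_HUBER,0,.01,.01).ravel();print(l,l[0]/l[1])
R=(X>.57)&(X<.77)&(Y>.0)&(Y<.36)&(Z>.145)&(Z<.18);r=cv2.minAreaRect(P[R][:,:2].astype(np.float32)*1000);print(r,cv2.boxPoints(r).round().tolist())
E
```

```text
[ 0.188  0.283  0.011  1.29  -0.     0.841] [0.321 0.947 0.002 0.004]
[[0.6013000011444092, 0.05999999865889549], [0.6001999974250793, 0.06800000369548798], [0.6010000109672546, 0.07599999755620956], [0.6011000275611877, 0.08399999886751175], [0.6018000245094299, 0.09200000017881393], [0.6328999996185303, 0.10000000149011612], [0.6049000024795532, 0.25999999046325684], [0.604200005531311, 0.2680000066757202], [0.6039999723434448, 0.2759999930858612], [0.6043000221252441, 0.2840000092983246], [0.6039000153541565, 0.2919999957084656]]
[0.01560811 0.99987817 0.60267717 0.176     ] 0.015610012
((680.448974609375, 174.84791564941406), (242.97003173828125, 156.78082275390625), 89.0491943359375) [[600.0, 55.0], [757.0, 52.0], [761.0, 295.0], [604.0, 298.0]]
```

```bash
python3 - <<'E'
from h import *
rows([[.4815,-.1225,.20]])
E
```

```text
4 x [-27.4, -48.2, 4.4] -> [ 0.482 -0.122  0.2  ]
```

>>> servo_tool:
  commands:
    - [60, -27.4, -48.2, 4.4, 0]
    - [60, -27.4, -48.2, 4.4, 0]
    - [60, -27.4, -48.2, 4.4, 0]
    - [60, -27.4, -48.2, 4.4, 0]
    - [60, 0, 0, 0, -0.18]
    - [60, 0, 0, 0, -0.18]
    - [60, 0, 0, 0, -0.01]
    - [60, 0, 0, 0, 0]

```text
clock: 8.22
eef_pos: [0.4799, -0.123, 0.1969]
tool_rot: [0.142, 0.99, 0.0, -0.001]
ft_force: [0.5, 0.0, 0.3]
grip_width: 0.0601
grasp_force: 0.0
```

```bash
python3 - <<'E'
from h import *
o,im,d=cam("wrist");P=cloud("wrist",d,o);P[d<=0]=9;save("w.png",im)
X,Y,Z=P[...,0],P[...,1],P[...,2];r,g,b=[im[...,i].astype(int) for i in range(3)]
br=(abs(Z-.112)<.018)&(r-b>35)&(abs(X-.48)<.1)&(abs(Y+.12)<.1);q=P[br]
if len(q): print(len(q),q.mean(0),cv2.minAreaRect(q[:,:2].astype(np.float32)*1000),Z[br].max(), cv2.boxPoints(cv2.minAreaRect(q[:,:2].astype(np.float32)*1000)).round().tolist())
red=(r-np.maximum(g,b)>60)&(abs(g-b)<30)&(Z<.05);print(red.sum(),P[red].mean(0) if red.any() else 0)
print(o["eef_pos"],2*np.arctan2(o["tool_rot"][1],o["tool_rot"][0]))
E
```

```text
1609 [ 0.47486618 -0.12187108  0.11484945] ((476.0260314941406, -122.49667358398438), (15.906023025512695, 65.85321807861328), 73.78543090820312) 0.11807192658660176 [[442.0, -121.0], [505.0, -139.0], [510.0, -124.0], [447.0, -106.0]]
345 [ 0.45382468 -0.20320998  0.02396965]
[ 0.47991736 -0.1230378   0.19694686] 2.8558296593995376
```

View pics/w.png

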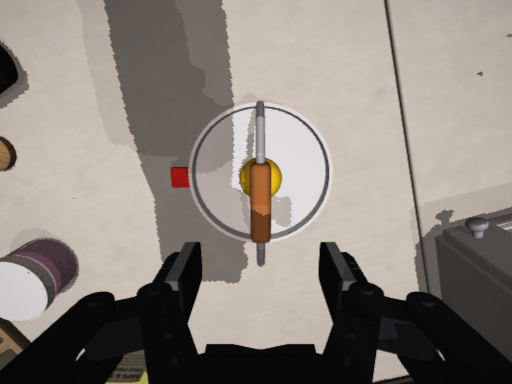

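The wrist view shows the orange grip at (205,260) centred between the open fingers, with the ball amid the dish at (180,260). I'll descend and grip.

>>> servo_tool:
  commands:
    - [60, 1.5, 0, 25, 0]
    - [60, 0, 0, 25, 0]
    - [60, 0, 0, 25, 0]
    - [60, 0, 0, 15, 0]
    - [60, 0, 0, 10, 0]
    - [60, 0, 0, 0, 0]
    - [35, 0, 0, 0, 0]
    - [24, 0, 0, 0, 0]
    - [20, 0, 0, 0, 0]
    - [17, 0, 0, 0, 0]
    - [10, 0, 0, 0, 0]
    - [0, 0, 0, 0, 0]
    - [0, 0, 0, 0, 0]
    - [0, 0, 0, 0, 0]

```text
clock: 10.02
eef_pos: [0.4788, -0.1225, 0.0981]
tool_rot: [0.141, 0.99, 0.0, 0.0]
ft_force: [0.1, 2.0, 5.0]
grip_width: 0.0149
grasp_force: 59.5
```

>>> servo_tool:
  commands:
    - [0, 0, 0, -1, 0]
    - [0, 0, 0, -2, 0]
    - [0, 0, 0, -3, 0]
    - [0, 0, 0, -4, 0]
    - [0, 0, 0, -5, 0]
    - [0, 0, 0, -6, 0]
    - [0, 0, 0, -6, 0]
    - [0, 0, 0, -5, 0]
    - [0, 0, 0, -4, 0]
    - [0, 0, 0, -3, 0]
    - [0, 0, 0, -2, 0]
    - [0, 0, 0, -1, 0]
    - [0, 0, 0, 0, 0]
    - [0, 0, 0, 0, 0]

```text
clock: 11.78
eef_pos: [0.4783, -0.1227, 0.1395]
tool_rot: [0.141, 0.99, 0.0, -0.0]
ft_force: [0.2, 0.1, -3.1]
grip_width: 0.0152
grasp_force: 58.5
```

```bash
cat > chk.py <<'E'
from h import *
o,im,d=cam("wrist");P=cloud("wrist",d,o);P[d<=0]=9
X,Y,Z=P[...,0],P[...,1],P[...,2];r,g,b=[im[...,i].astype(int) for i in range(3)]
red=(r-np.maximum(g,b)>60)&(abs(g-b)<30)&(Z<.12);print("tab",red.sum(),np.median(P[red],0) if red.any() else 0)
ye=(g-b>60)&(r-b>90)&(Z<.12)&(np.hypot(X-o["eef_pos"][0],Y-o["eef_pos"][1])<.08);print("ball",ye.sum(),np.median(P[ye],0) if ye.any() else 0)
e=np.array(o["eef_pos"]);m=(np.hypot(X-e[0],Y-e[1])<.08)&(np.hypot(X-e[0],Y-e[1])>.06)&(Z<.12)&(Z>.05)
print("rim plane",m.sum(), np.linalg.lstsq(np.c_[P[m][:,:2]-e[:2],np.ones(m.sum())],P[m][:,2],rcond=None)[0] if m.sum()>50 else 0)
print(e,2*np.arctan2(o["tool_rot"][1],o["tool_rot"][0]),o["ft_force"],o["clock"],o["grip_width"])
import sys
save(sys.argv[1],im)
E
python3 chk.py w2.png
```

```text
tab 672 [ 0.45333562 -0.20340283  0.06537201]
ball 1074 [ 0.46873871 -0.11143298  0.08282951]
rim plane 10664 [-0.03051615  0.01024131  0.06038713]
[ 0.47829726 -0.1226516   0.13954766] 2.857773487116771 [ 0.19460246  0.08245321 -3.09443637] 11.775 0.015198359290232485
```

View pics/w2.png

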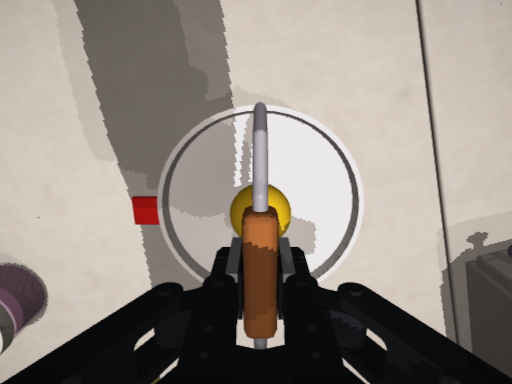

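The dish hangs level with the ball in its middle (pixel (210,260), inside the rim at (105–290,160–362)). Now I'll turn it in place.

>>> servo_tool:
  commands:
    - [0, 0, 0, 0, -0.01]
    - [0, 0, 0, 0, -0.02]
    - [0, 0, 0, 0, -0.03]
    - [0, 0, 0, 0, -0.04]
    - [0, 0, 0, 0, -0.05]
    - [0, 0, 0, 0, -0.06]
    - [0, 0, 0, 0, -0.06]
    - [0, 0, 0, 0, -0.06]
    - [0, 0, 0, 0, -0.06]
    - [0, 0, 0, 0, -0.06]
    - [0, 0, 0, 0, -0.06]
    - [0, 0, 0, 0, -0.06]
    - [0, 0, 0, 0, -0.06]
    - [0, 0, 0, 0, -0.06]
    - [0, 0, 0, 0, -0.06]
    - [0, 0, 0, 0, -0.06]
    - [0, 0, 0, 0, -0.06]
    - [0, 0, 0, 0, -0.06]
    - [0, 0, 0, 0, -0.06]
    - [0, 0, 0, 0, -0.05]

```text
clock: 14.32
eef_pos: [0.4784, -0.1227, 0.1397]
tool_rot: [-0.37, 0.929, -0.0, 0.0]
ft_force: [0.4, 0.6, -3.5]
grip_width: 0.0153
grasp_force: 58.5
```

>>> servo_tool:
  commands:
    - [0, 0, 0, 0, -0.06]
    - [0, 0, 0, 0, -0.06]
    - [0, 0, 0, 0, -0.06]
    - [0, 0, 0, 0, -0.06]
    - [0, 0, 0, 0, -0.06]
    - [0, 0, 0, 0, -0.06]
    - [0, 0, 0, 0, -0.06]
    - [0, 0, 0, 0, -0.06]
    - [0, 0, 0, 0, -0.06]
    - [0, 0, 0, 0, -0.06]
    - [0, 0, 0, 0, -0.05]
    - [0, 0, 0, 0, -0.05]
    - [0, 0, 0, 0, -0.04]
    - [0, 0, 0, 0, -0.03]
    - [0, 0, 0, 0, -0.02]
    - [0, 0, 0, 0, -0.01]
    - [0, 0, 0, 0, 0]
    - [0, 0, 0, 0, 0]

```text
clock: 16.58
eef_pos: [0.4784, -0.1227, 0.1397]
tool_rot: [-0.702, 0.712, -0.0, -0.0]
ft_force: [0.8, 0.1, -3.7]
grip_width: 0.0151
grasp_force: 58.5
```

```bash
python3 chk.py w3.png; python3 - <<'E'
from h import *
rows([[.435,-.09,.139],[.435,.177,.139],[.463,.177,.139]]);print(status.get_obs()["joint_pos"].round(2))
E
```

```text
tab 700 [ 0.56142581 -0.12410321  0.06553846]
ball 1090 [ 0.47052072 -0.13119806  0.08297423]
rim plane 10545 [ 0.00353258 -0.0334483   0.06076536]
[ 0.47844231 -0.12266996  0.13972599] 4.697792814227124 [ 0.79321024  0.12549537 -3.66021309] 16.575 0.015137270438915152
1 x [-32.0, 43.9, 0.7] -> [ 0.435 -0.09   0.139]
5 x [-53.4, 0.8, -0.0] -> [0.435 0.177 0.139]
1 x [-0.4, -28.0, 0.0] -> [0.463 0.177 0.139]
[-0.25  0.3  -0.19  1.08  0.   -1.81]
```

>>> servo_tool:
  commands:
    - [0, -1, 1, 0, 0]
    - [0, -2, 2, 0, 0]
    - [0, -3, 3, 0, 0]
    - [0, -4, 5, 0, 0]
    - [0, -5, 6, 0, 0]
    - [0, -6, 6, 0, 0]
    - [0, -7, 6, 0, 0]
    - [0, -8, 5, 0, 0]
    - [0, -9, 4, 0, 0]
    - [0, -10, 3, 0, 0]
    - [0, -10, 2, 0, 0]
    - [0, -10, 1, 0, 0]
    - [0, -10, 0, 0, 0]
    - [0, -10, 0, 0, 0]
    - [0, -10, 0, 0, 0]
    - [0, -10, 0, 0, 0]
    - [0, -10, 0, 0, 0]
    - [0, -10, 0, 0, 0]
    - [0, -10, 0, 0, 0]
    - [0, -10, 0, 0, 0]

```text
clock: 19.12
eef_pos: [0.4367, 0.0336, 0.1397]
tool_rot: [-0.702, 0.712, -0.0, 0.0]
ft_force: [-0.6, -0.1, -4.1]
grip_width: 0.0149
grasp_force: 58.5
```

>>> servo_tool:
  commands:
    - [0, -10, 0, 0, 0]
    - [0, -10, 0, 0, 0]
    - [0, -10, 0, 0, 0]
    - [0, -10, 0, 0, 0]
    - [0, -10, 0, 0, 0]
    - [0, -10, 0, 0, 0]
    - [0, -10, 0, 0, 0]
    - [0, -10, 0, 0, 0]
    - [0, -10, 0, 0, 0]
    - [0, -10, 0, 0, 0]
    - [0, -9, 0, 0, 0]
    - [0, -8, 0, 0, 0]
    - [0, -7, 0, 0, 0]
    - [0, -6, 0, 0, 0]
    - [0, -5, 0, 0, 0]
    - [0, -4, 0, 0, 0]
    - [0, -3, 0, 0, 0]
    - [0, -2, 0, 0, 0]
    - [0, -1, 0, 0, 0]

```text
clock: 21.5
eef_pos: [0.4388, 0.178, 0.1397]
tool_rot: [-0.702, 0.712, -0.0, -0.0]
ft_force: [0.2, 0.0, -3.2]
grip_width: 0.0151
grasp_force: 58.5
```

>>> servo_tool:
  commands:
    - [0, 0, -1, 0, 0]
    - [0, 0, -2, 0, 0]
    - [0, 0, -3, 0, 0]
    - [0, 0, -4, 0, 0]
    - [0, 0, -4, 0, 0]
    - [0, 0, -4, 0, 0]
    - [0, 0, -4, 0, 0]
    - [0, 0, -3, 0, 0]
    - [0, 0, -2, 0, 0]
    - [0, 0, -1, 0, 0]
    - [0, 0, 0, 0, 0]
    - [0, 0, 0, 0, 0]

```text
clock: 23.0
eef_pos: [0.4667, 0.1775, 0.1397]
tool_rot: [-0.702, 0.712, 0.0, -0.0]
ft_force: [0.1, 0.1, -3.2]
grip_width: 0.0149
grasp_force: 58.5
```

```bash
python3 chk.py w4.png; python3 - <<'E'
from h import *
for n in("top","scene"):
    o,im,d=cam(n);P=cloud(n,d);P[d<=0]=9;save(n+"4.png",im)
    X,Y,Z=P[...,0],P[...,1],P[...,2];r,g,b=[im[...,i].astype(int) for i in range(3)]
    D=(X>.36)&(X<.6)&(Y>.05)&(Y<.3)&(Z<.12)&(Z>.03)
    t=D&(r-np.maximum(g,b)>50)&(abs(g-b)<25);print(n,"tab",t.sum(),P[t].mean(0) if t.any() else 0, plane(n,np.argwhere(t).mean(0),.067) if t.any() else 0)
    q=P[D];print(q.min(0),q.max(0))
    if n=="top": a=cv2.resize(im[90:260,90:330],None,fx=3,fy=3)
    else: s=cv2.resize(im[110:260,150:330],None,fx=3,fy=3)
save("fin.png",np.vstack([cv2.resize(a,(480,300)),cv2.resize(s,(480,300))]))
E
```

```text
tab 706 [0.54948278 0.17618156 0.06552216]
ball 1063 [0.458663   0.16906715 0.08303853]
rim plane 10565 [ 0.00313689 -0.03459714  0.06073421]
[0.46666416 0.1775138  0.13968297] 4.6978413365764125 [ 0.12513136  0.13279773 -3.15668379] 23.0 0.0148542501549573
top tab 32 [0.55373788 0.17593828 0.06764975] [0.55382423 0.17603657 0.067     ]
[0.39714798 0.07025908 0.04197735] [0.59761691 0.18743257 0.11839452]
scene tab 12 [0.55026232 0.17198143 0.06783713] [0.55143337 0.17290658 0.067     ]
[0.3912545  0.05461241 0.03011186] [0.59999685 0.28701345 0.11982473]
```

View pics/fin.png

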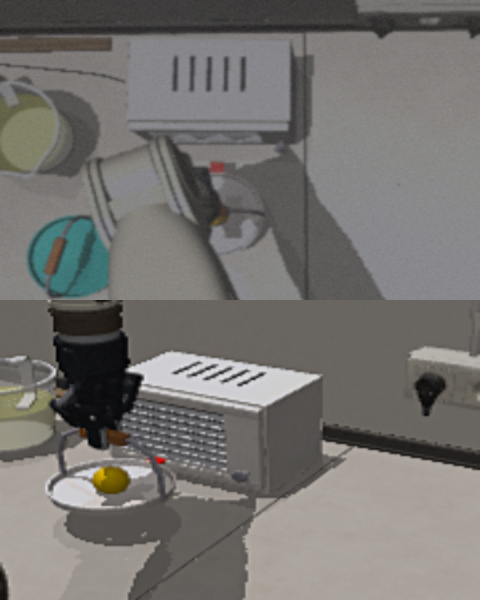

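The top panel shows the tab at (217,167) pointing at the middle of the door. The scene panel shows the dish level and the ball in its middle at (110,480). I'll back off 3 mm to make it 14 cm, let it settle and hand in.

>>> servo_tool:
  commands:
    - [0, 0, 1, 0, 0]
    - [0, 0, 1, 0, 0]
    - [0, 0, 1, 0, 0]
    - [0, 0, 0, 0, 0]
    - [0, 0, 0, 0, 0]
    - [0, 0, 0, 0, 0]
    - [0, 0, 0, 0, 0]
    - [0, 0, 0, 0, 0]
    - [0, 0, 0, 0, 0]
    - [0, 0, 0, 0, 0]
    - [0, 0, 0, 0, 0]
    - [0, 0, 0, 0, 0]

```text
clock: 24.65
eef_pos: [0.4638, 0.1776, 0.1397]
tool_rot: [-0.702, 0.712, 0.0, -0.0]
ft_force: [0.8, -0.2, -3.3]
grip_width: 0.0149
grasp_force: 58.5
```

```bash
python3 chk.py w5.png; python3 -c "
from h import *
print(bot.job_done())"
```

```text
tab 696 [0.54670105 0.17624745 0.06549921]
ball 1059 [0.45577399 0.16909032 0.08304591]
rim plane 10561 [ 0.00317881 -0.03449298  0.06076307]
[0.46380389 0.17757774 0.13969093] 4.697781266019881 [ 0.78919117 -0.24519858 -3.29191917] 24.65 0.014888134975374315
the job is handed in; nothing more can be done
None
```

The job is handed in at about 25 s: the door measures shut, and the dish is held still, level as far as the pictures show, about 4 cm above the bench, its ball in the middle and the red tab pointing at the louvres from about 14 cm.

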